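Fit the red rotary handle to the panel isolator and switch it on

TASK

Fit the loose red rotary handle onto the upright square shaft of the isolator on the mounting panel: turn it so that its arm lies over the shaft's white pointer, and slide it down fully home on the black collar. Then swing the handle's arm clockwise (seen from above) all the way to the ON stop and leave it there, still fully home. Leave the loose contactor, the screwdriver and the parts bin where they are.

Things in the scene. Friction and masses are not known exactly. Their poses are not given: they have to be found in the camera images.
- handle_center (a point): Centre of the hub of the loose red plastic rotary handle (about 110 g), which stands upright. The hub is a 36 x 36 mm square block, 32 mm tall, with a 15.4 mm square hole right through it along z; this point is on the hole's axis, 16 mm above the underside. x points along the handle's one arm, z up. The hub's flat sides facing +y and -y are free to be gripped.
- handle_tip (a point): Outer end of the handle's one arm, 75 mm along x from handle_center, same axes and height. The arm is a red bar 14 mm wide with a white stripe on top, from the hub's face (18 mm from the hole's axis) to 75 mm; its underside is 14 mm and its top 28 mm above the hub's underside.
- drive_top (a point): Top centre of the isolator's upright 14 mm square steel shaft, flats square to x and y, its top 6 mm tapering to 7 mm square. It stands 38 mm above a round black collar (42 mm across, 7 mm thick) on which the hub comes to rest. x points towards the 12 mm wide white pointer that sticks out of the collar to 40 mm from the axis and turns with the shaft; z up.
- drive (a joint): Angle of the isolator's shaft in rad: 0 is OFF, growing clockwise seen from above to the ON stop at 1.571. It may start anywhere from 0 to 0.5. It turns stiffly (about 0.08 N m) and stays where it is left. A fitted handle has about 0.1 rad of play on the shaft each way.
- contactor_center (a point): Loose black and cream contactor, 74 x 45 x 60 mm, a bystander on the bench; point half-way up.
- screwdriver: Loose screwdriver with an orange handle lying on the bench, a bystander; origin on the bench under its middle, x along its blade.
- bin: Loose blue parts bin, 100 x 140 x 45 mm, a bystander on the bench; origin at the centre of its underside.
- isolator: Dark grey 70 x 70 mm block with a yellow face, fixed on the panel's rail; origin at the centre of its underside. The OFF mark (black) is towards its +y, the ON mark (green) towards its +x, where the pointer aims at each end. Its yellow face is 52 mm up, the collar's top 59 mm. The breakers and blue ducts near it on the panel are lower than the collar.
Things that resemble listed ones, but are neither listed nor needed, are in the scene too. What is meant by the part that bears handle_center is not turquoise, and is the smaller of those in its own colour.

How it is judged:
On the way, in this order (a step that is already met when the one before it is completed fails the run):
1. the handle is fully home on the shaft, its arm over the white pointer (z of handle_center in the frame of drive_top below -0.0195 m and horizontal distance between handle_center and drive_top below 0.003 m and x of handle_tip in the frame of drive_top above 0.06 m), for 0.2 s.
2. the shaft is turned to the ON stop (value of joint drive above 1.47 rad), for 0.2 s.
At the end, for the whole second after the job is handed in: The shaft is within 0.1 rad of the ON stop (joint above 1.47) and at rest, and the handle is on it upright (within 0.08 rad), within 2.5 mm of fully home, centred within 3 mm, its arm over the white pointer (arm tip at least 60 mm out along the pointer's direction) (all of step 1 and value of joint drive above 1.47 rad and angle between handle_center's own z axis and vertical below 0.08 rad and velocity of joint drive between -0.05 and 0.05 rad/s); the robot touches nothing.
It fails at once if the contactor is moved by more than 20 mm (distance of contactor_center from where it was at the start of the episode above 0.02 m).
It fails at once if the screwdriver is moved by more than 20 mm (distance of screwdriver from where it was at the start of the episode above 0.02 m).
It fails at once if the parts bin is moved by more than 20 mm (distance of bin from where it was at the start of the episode above 0.02 m).
It also fails if it takes over 64 s, if anything falls off the work surface, if the arm or the gripper's body presses on something with over 40 N, if the wrist force passes 120 N, or if a joint passes its speed limit or range.

ROBOT

A 7-joint arm with a two-finger parallel gripper is mounted at the origin on the work surface. World frame = base frame: x ahead of the robot, y to its left, z up, the work surface at z = 0. Lengths are in m, angles in rad, forces in N, time in s.
With the tool pointing down it reaches from about 0.4 to 0.875 m from the base axis. Payload 19.3 kg.
Tool frame: the origin (TCP) lies at the very end of the fingers, on their centre line; the grasp point (between the pads) lies 19 mm behind it; z points along the fingers, y is the line along which they close (so a half turn about z gives the same grasp; the last joint's range is limited). The gripper opens to 85 mm and grips with 20 to 120 N. Pads are 22 mm wide; open, the fingers measure 114 mm over their backs; the gripper's body (76 mm by 85 mm) begins 54 mm behind the grasp point. The pads swing forward as they close: fully open they stand 13 mm farther back than shut.
Start: joints at [-1.331, 0.521, -0.036, 1.599, 0.021, 1.021, -0.113], TCP at [0.191, 0.595, 0.197] pointing down, gripper open.
Joint ranges: [-2.91, 2.91], [-0.3, 2.13], [-1.5, 1.42], [0.17, 2.43], [-1.26, 4.41], [0.16, 1.93], [-2.52, 2.52]. Speed limits (rad/s): [1.89, 1.89, 2.39, 2.39, 3.01, 3.01, 3.01].

INTERFACE

Orientations are given as [roll, pitch, yaw] about the fixed x, y, z axes, in that order (R = Rz(yaw) Ry(pitch) Rx(roll)).
In Python, from workcell import bot gives the robot as it stands. The module is installed in compiled form; this text tells all that it offers.
- The arm moves only by the tool apply_moves, never from a script. Its arguments are lists of equal length, an entry for each row: "claw": the finger opening in m, from 0 to 0.0854; "xyz": the shift along the tool's x, y, z in m, a list of three; "twist": the turn, a rotation vector about the tool's x, y, z in rad, a list of three. A call has 1 to 20 rows; each row shifts and turns the commanded pose from where the row before left it, along the tool's axes as they then stand; what a row does not reach is not made up. A row lasts 1/10 s, in which the tool goes at most 50 mm and 8.59 degrees, less where a joint would pass 70% of its speed; a pose out of reach is approached as far as the arm can. A call with a gripper value outside its range is refused whole. The fingers move at their own pace and stop on an object; "force" is the grip in N (left out, the last holds). Time passes only in rows, so rows that do not move let the fingers close. It gives the time, the measured TCP pose, the force, the opening and the grip force at its end, in the units of the state.
- bot.observe(): the state, without advancing time (a new reading comes with each control period).
- bot.grab_frame(name): name is "side" or "top" or "wrist"; returns a dict with "img" (384x512x3 uint8, red, green, blue), "vfov" (degrees; the focal length in pixels is half the picture's height over the tangent of half this angle, whatever the lens; pixels are square), "cx", "cy" (the principal point, pixels), "view" (4x4, takes a point from world to camera coordinates). Camera axes: x right, y up, looking along -z (the intrinsics and any distortion apply to the point x, -y, -z); pixel columns grow to the right and rows downward; lengths in m; the calibration is good to about 2 mm. The wrist camera is an equidistant fisheye: a pixel r from the principal point sees the ray r / f radians off the axis. A picture is of the moment at which its call begins. There is no depth.
- bot.job_done(): hands the job in; it is judged then, once.
Trained networks look in the newest picture that a camera, given by its name, has taken for a name from the list of things; names that differ only in an ending like _2 or _b are one class to them, and where a whole thing is asked for, a point or a joint stands for the part that bears it (a point fixed in the world has none). Each returns a list of dicts, best first, with "score" (0 to 1); they miss things now and then, are a little off and sometimes report something else, mostly with a low value. They report only what shows in the picture. A call takes as long as a camera call. They do not tell look-alikes from the thing itself.
- bot.find_in(camera, query): "position" ([x, y, z] in m, in world coordinates, good to about 4 mm: the middle of the surface that is visible of it).
The state is a dict: "clock": time; "qpos": joint angles; "qd": joint speeds; "joint_efforts": joint torques, N m; "position": TCP position; "tool_rot": TCP orientation; "force": force on the tool from outside, world axes, zero at the start; "moment": the same for the moment, N m; "grip_width": finger opening in m; "finger_force": force on a finger pad.
Only numpy, scipy, OpenCV 4.12 (cv2) and the standard library are available. Lean on these libraries where they do the work, as an engineer would, in place of code of your own. Each camera call takes 0.05 s, during which the arm holds its last target. There are 200 camera calls.

## Working session

There is one attempt and no reset: what is moved stays moved. The work goes in short steps, Python scripts to look and compute and a tool call to move; the robot and the scene stay as the last step left them, time stands still between calls to the robot, and variables do not carry over. Pictures are saved under pics/ and viewed, at most 10 in all, crops included, and the job is handed in when it is done.

Besides the shell and the picture viewer there is one more tool, called as name(argument=value, ...) on one line, values as JSON. apply_moves: Moves the arm, as the interface text tells. Its arguments: {"type":"object","properties":{"claw":{"type":"array"},"xyz":{"type":"array"},"twist":{"type":"array"},"force":{"type":"number"}},"required":["claw","xyz","twist"]}

```bash
mkdir -p pics; cat > h.py <<'E'
from workcell import bot
import numpy as np, cv2
from scipy.spatial.transform import Rotation as R
def grab(n,save=None):
    f=bot.grab_frame(n)
    if save: cv2.imwrite('pics/'+save,f['img'][:,:,::-1])
    return f
def foc(f): return f['img'].shape[0]/2/np.tan(np.radians(f['vfov'])/2)
def ray(f,u,v,fish=False):
    F=foc(f);a=np.array([(u-f['cx'])/F,(v-f['cy'])/F])
    if fish:
        r=np.hypot(*a)+1e-12;d=np.array([a[0]/r*np.sin(r),-a[1]/r*np.sin(r),-np.cos(r)])
    else: d=np.array([a[0],-a[1],-1.])
    V=np.array(f['view']);return -V[:3,:3].T@V[:3,3],V[:3,:3].T@d
def onz(f,u,v,z,fish=False):
    o,d=ray(f,u,v,fish);return o+d*(z-o[2])/d[2]
def proj(f,p,fish=False):
    V=np.array(f['view']);c=V[:3,:3]@np.array(p)+V[:3,3];x,y,z=c[0],-c[1],-c[2];F=foc(f)
    if fish:
        s=np.hypot(x,y)+1e-12;t=np.arctan2(s,z);return f['cx']+F*t*x/s,f['cy']+F*t*y/s
    return f['cx']+F*x/z,f['cy']+F*y/z
E
python3 - <<'E'
from h import *
np.set_printoptions(precision=4,suppress=True)
s=bot.observe();print(s)
for c in ['top','side','wrist']:
    f=grab(c,c+'0.png');print(c,f['vfov'],f['cx'],f['cy'],np.array(f['view']).tolist())
    for q in ['handle_center','handle_tip','drive_top','contactor_center','screwdriver','bin','isolator']:
        print(q,[(np.round(d['position'],3).tolist(),round(d['score'],2)) for d in bot.find_in(c,q)])
a=cv2.imread('pics/top0.png');b=cv2.imread('pics/side0.png')
cv2.imwrite('pics/top0b.png',cv2.resize(a,(800,600),interpolation=cv2.INTER_CUBIC))
cv2.imwrite('pics/side0b.png',cv2.resize(b,(800,600),interpolation=cv2.INTER_CUBIC))
E
```

```text
{'clock': 0.0, 'qpos': array([-1.3312,  0.522 , -0.0364,  1.6   ,  0.0212,  1.0211, -0.1128]), 'qd': array([-0.0008, -0.0005,  0.0001,  0.0006,  0.0003,  0.0001,  0.0015]), 'joint_efforts': array([  0.0016, -92.7103,   1.9805, -36.9932,   0.0179,   0.0082,
        -0.    ]), 'position': array([0.1904, 0.5949, 0.1966]), 'tool_rot': array([-3.1404,  0.0001,  2.8318]), 'force': array([ 0.2815,  0.0016, -0.4549]), 'moment': array([-0.0131,  0.0509,  0.0311]), 'finger_force': 0.0, 'grip_width': 0.08513566873844969}
top 56.51209010478734 257.1342043252506 190.325016001171 [[0.010160716014654044, -0.9998769721075406, -0.011949916281108893, 0.07668849442980126], [0.9889657686796326, 0.008282076938167304, 0.14791252679030698, -0.5520335572682193], [-0.14779535929782292, -0.013320955320330351, 0.988928250137178, -0.9180831358867731], [0.0, 0.0, 0.0, 1.0]]
handle_center [([0.37, 0.173, 0.044], 0.9), ([0.485, 0.158, 0.03], 0.7), ([0.488, 0.038, 0.028], 0.57)]
handle_tip [([0.493, 0.039, 0.034], 0.69), ([0.368, 0.175, 0.048], 0.59), ([0.543, -0.236, 0.076], 0.54)]
drive_top [([0.542, -0.235, 0.07
[... 795 characters left out ...]
p [([0.54, -0.247, 0.068], 0.59)]
contactor_center [([0.592, 0.276, 0.034], 0.97)]
screwdriver [([0.666, 0.106, 0.017], 0.63)]
bin [([0.436, 0.433, 0.02], 0.93)]
isolator []
wrist 65.70646984690485 259.02977020549184 196.27189857074526 [[0.30495627706915285, 0.9523663467589544, -0.00010313645374032123, -0.62411117350257], [-0.9175080922945473, 0.2937653156840066, -0.2681060235710854, 0.03483830024651077], [-0.2553048562995727, 0.08185524333896994, 0.9633894069833734, -0.3778308426495886], [0.0, 0.0, 0.0, 1.0]]
handle_center [([0.474, 0.157, 0.021], 0.54)]
handle_tip [([0.478, 0.161, 0.023], 0.52)]
drive_top []
contactor_center []
screwdriver []
bin [([0.386, 0.439, 0.012], 0.56)]
isolator []
```

View pics/top0b.png

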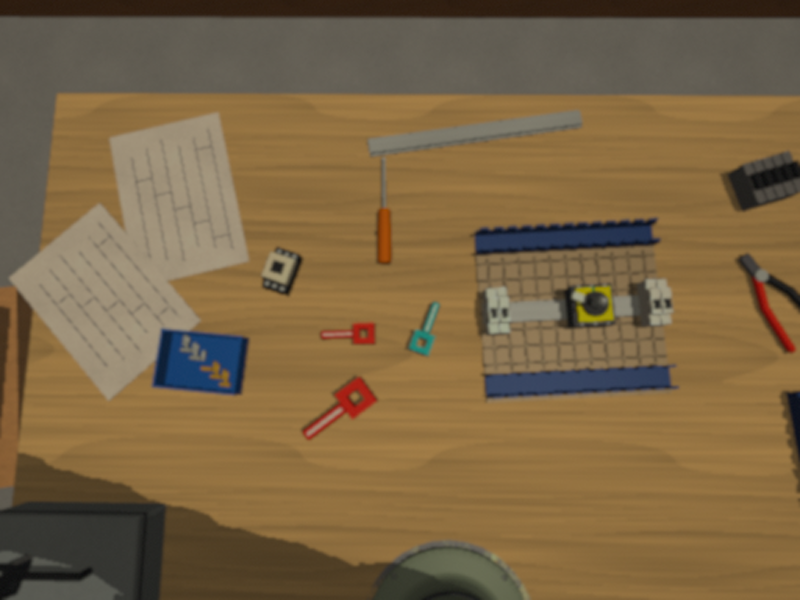

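View pics/side0b.png

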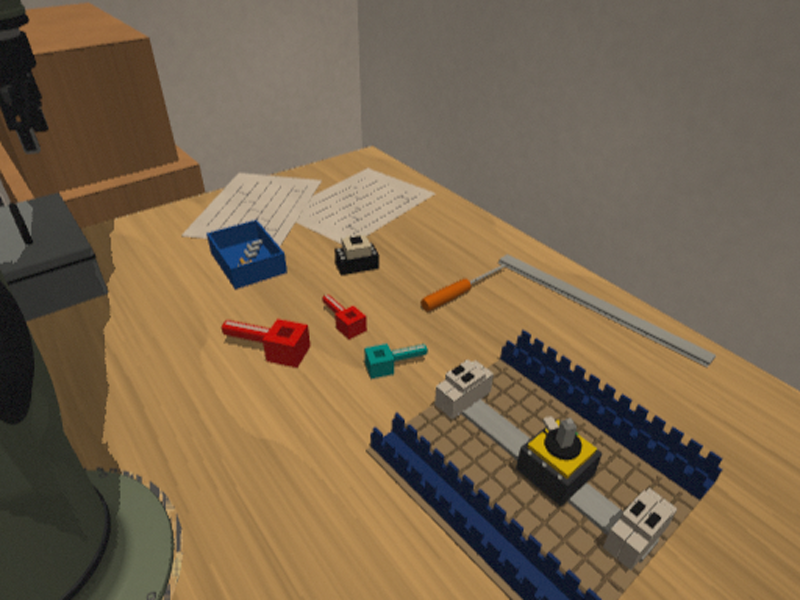

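The top view (800x600 scale) shows the small red handle with its hub at (364,334) and its arm pointing left (+y). The big red look-alike is at (355,397) and a turquoise one at (421,342). The isolator is at (592,305), with its white pointer towards the upper left at (578,297). The side view agrees.

```bash
cat >> h.py <<'E'
def red(f):
    hsv=cv2.cvtColor(f['img'],cv2.COLOR_RGB2HSV);h,s,v=cv2.split(hsv)
    m=(((h<5)|(h>174))&(s>150)&(v>70)).astype(np.uint8)
    return m
def tip_in_world(s): return R.from_euler('xyz',s['tool_rot']).as_matrix()
E
python3 - <<'E'
from h import *
np.set_printoptions(precision=4,suppress=True)
f=grab('top')
n,l,st,c=cv2.connectedComponentsWithStats(red(f))
for i in range(1,n):
    if st[i,4]>20: print(st[i],c[i],onz(f,*c[i],0.03))
print('hub',onz(f,364*.64,334*.64,.032),'tip',onz(f,322*.64,335*.64,.028))
print('shaft collar', onz(f,595*.64,304*.64,.059),'pointer',onz(f,578*.64,297*.64,.059))
for q in [(560,285),(612,285),(616,325),(570,328)]: print(onz(f,q[0]*.64,q[1]*.64,.052))
f=grab('wrist');V=np.array(f['view']);cam=-V[:3,:3].T@V[:3,3];s=bot.observe();T=tip_in_world(s)
print('cam',cam,'in tool',T.T@(cam-s['position']),'viewdir tool',T.T@(-V[2,:3]))
t=cv2.imread('pics/top0.png')[170:230,350:410];cv2.imwrite('pics/t1.png',cv2.resize(t,(600,600),interpolation=cv2.INTER_CUBIC))
E
```

```text
[482 178  26  47 213] [493.1408 201.7089] [ 0.5274 -0.5519  0.03  ]
[224 207  15  13 109] [231.8532 212.9817] [0.4907 0.1495 0.03  ]
[195 242  45  38 340] [223.0235 256.9412] [0.3739 0.1705 0.03  ]
hub [0.4885 0.1463 0.032 ] tip [0.4864 0.2193 0.028 ]
shaft collar [ 0.5402 -0.2427  0.059 ] pointer [ 0.5518 -0.2147  0.059 ]
[ 0.5733 -0.1871  0.052 ]
[ 0.574  -0.2751  0.052 ]
[ 0.5058 -0.2787  0.052 ]
[ 0.5001 -0.2015  0.052 ]
cam [0.1258 0.6151 0.3733] in tool [ 0.0677 -0.0009 -0.1761] viewdir tool [-0.2681 -0.0001  0.9634]
```

View pics/t1.png

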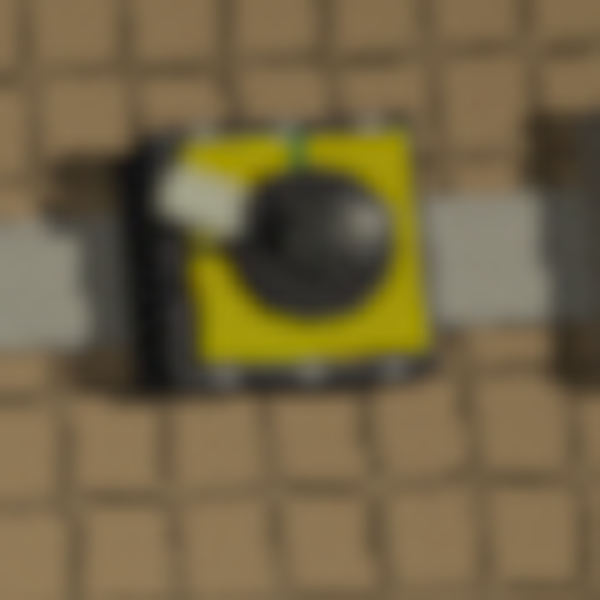

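apply_moves(claw=[0.07,0.07,0.07,0.07,0.07,0.07,0.07,0.07,0.07,0.07,0.07,0.07,0.07,0.07,0.07,0.07,0.07,0.07,0.07,0.07], xyz=[[-0.03,-0.024,0],[-0.03,-0.024,0],[-0.03,-0.024,0],[-0.03,-0.024,0],[-0.03,-0.024,0],[-0.03,-0.024,0],[-0.03,-0.024,0],[-0.03,-0.024,0],[-0.03,-0.024,0],[-0.03,-0.024,0],[-0.03,-0.024,0],[-0.03,-0.024,0],[-0.03,-0.024,0],[-0.03,-0.024,0],[0,0,0.01],[0,0,0.01],[0,0,0.01],[0,0,0.01],[0,0,0.01],[0,0,0.01]], twist=[[0,0,0],[0,0,0],[0,0,0],[0,0,0],[0,0,0],[0,0,0],[0,0,0],[0,0,0],[0,0,0],[0,0,0],[0,0,0],[0,0,0],[0,0,0],[0,0,0],[0,0,0.14],[0,0,0.14],[0,0,0.14],[0,0,0.14],[0,0,0.14],[0,0,0.14]])

```text
clock: 3.3
position: [0.4882, 0.1472, 0.1369]
tool_rot: [3.141, 0.0, 1.986]
force: [-0.4, 0.3, 0.2]
grip_width: 0.07
finger_force: 0.0
```

apply_moves(claw=[0.07,0.07,0.07,0.07], xyz=[[0,0,0.01],[0,0,0.01],[0,0,0.01],[0,0,0]], twist=[[0,0,0.14],[0,0,0.14],[0,0,0.14],[0,0,0]])

```text
clock: 3.7
position: [0.4875, 0.1471, 0.1063]
tool_rot: [-3.14, 0.001, 1.57]
force: [-0.0, -0.6, 0.8]
grip_width: 0.07
finger_force: 0.0
```

```bash
python3 - <<'E'
from h import *
np.set_printoptions(precision=4,suppress=True)
s=bot.observe();print(s['position'],s['tool_rot'],s['qpos'],s['grip_width'])
f=grab('wrist','w1.png')
n,l,st,c=cv2.connectedComponentsWithStats(red(f))
for i in range(1,n):
    if st[i,4]>20: print(st[i],c[i],onz(f,*c[i],0.03,True))
E
```

```text
[0.4875 0.1471 0.1063] [-3.1402  0.0011  1.5695] [-0.6994  0.5011  0.3885  1.9994 -0.2872  0.6952 -0.1326] 0.0699694492462714
[  72   93  115  131 5015] [133.189  166.8724] [0.3723 0.1719 0.03  ]
[ 242  107   41  106 2167] [261.9479 176.245 ] [0.4899 0.1618 0.03  ]
```

View pics/w1.png

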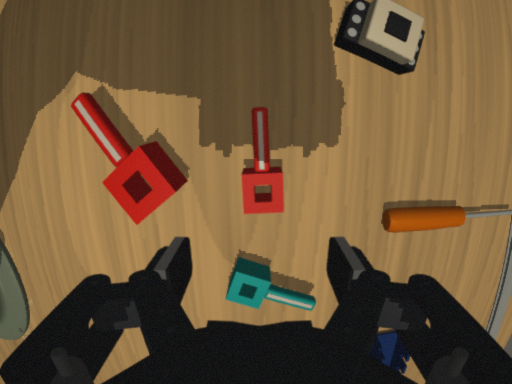

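The wrist view shows the small red handle centred, with its hub around (263,193) and its arm going up (tool +x, world +y) to (260,108). I'll refine the pose by fitting the handle's silhouette.

```bash
cat >> h.py <<'E'
from scipy.optimize import minimize
def silh(f,p,z0,fish,S=4):
    x,y,a=p;c,s=np.cos(a),np.sin(a);H,W=f['img'].shape[:2];m=np.zeros((H*S,W*S),np.uint8)
    for x0,x1,w,za,zb in [(-.018,.018,.018,0,.032),(.018,.075,.007,.014,.028)]:
        P=[proj(f,(x+c*u-s*v,y+s*u+c*v,z0+z),fish) for u in (x0,x1) for v in (-w,w) for z in (za,zb)]
        q=cv2.convexHull(((np.array(P)+.5)*S).astype(np.float32)).round().astype(np.int32)
        cv2.fillConvexPoly(m,q,1)
    return m
def fit(f,p0,z0,fish=True,S=4):
    m=red(f);m=cv2.resize(m*255,None,fx=S,fy=S,interpolation=cv2.INTER_CUBIC)>127
    m=m.astype(np.uint8);n,l,st,c=cv2.connectedComponentsWithStats(m)
    u=np.array(proj(f,(p0[0],p0[1],z0+.016),fish))*S
    i=min([i for i in range(1,n) if st[i,4]>200*S],key=lambda i:np.hypot(*(c[i]-u)))
    m=(l==i).astype(np.uint8);cs,_=cv2.findContours(m,cv2.RETR_EXTERNAL,cv2.CHAIN_APPROX_NONE)
    cv2.drawContours(m,cs,-1,1,-1); m=cv2.morphologyEx(m,cv2.MORPH_CLOSE,np.ones((5*S,5*S)))
    def cost(d):
        g=silh(f,np.array(p0)+np.array(d)*[.01,.01,.1],z0,fish,S);return 1-(g&m).sum()/(g|m).sum()
    r=min((minimize(cost,d0,method='Nelder-Mead',options=dict(initial_simplex=np.array(d0)+np.array([[0,0,0],[.4,0,0],[0,.4,0],[0,0,.6]]))) for d0 in ([0,0,0],[.2,-.2,.2])),key=lambda r:r.fun)
    return np.array(p0)+r.x*[.01,.01,.1],r.fun
E
python3 - <<'E'
from h import *
f=grab('wrist');s=bot.observe();p=fit(f,[.488,.147,1.57],0);print(p)
p=p[0];print('dyaw',p[2]-s['tool_rot'][2]);T=tip_in_world(s);print(T.T@(np.array([p[0],p[1],.008])-s['position']))
E
```

```text
(array([0.49029286, 0.14685721, 1.60527941]), np.float64(0.07986261125032401))
dyaw 0.02898276150522716
[-0.00042564  0.002174    0.09938545]
```

apply_moves(claw=[0.07,0.07,0.07,0.07,0.07,0.07,0.07,0.036,0.03,0.03,0.03,0.03,0.03,0.03], xyz=[[0,0.002,0.015],[0,0,0.02],[0,0,0.02],[0,0,0.02],[0,0,0.015],[0,0,0.008],[0,0,0],[0,0,0],[0,0,0],[0,0,0],[0,0,0],[0,0,0],[0,0,0],[0,0,0]], twist=[[0,0,-0.03],[0,0,0],[0,0,0],[0,0,0],[0,0,0],[0,0,0],[0,0,0],[0,0,0],[0,0,0],[0,0,0],[0,0,0],[0,0,0],[0,0,0],[0,0,0]], force=50)

```text
clock: 5.2
position: [0.4901, 0.1472, 0.0092]
tool_rot: [3.142, 0.0, 1.602]
force: [0.2, -0.7, -0.5]
grip_width: 0.03
finger_force: 0.0
```

```bash
python3 - <<'E'
from h import *
f=grab('wrist','w2.png');s=bot.observe();print(s['position'],s['grip_width'],s['finger_force'])
E
```

```text
[0.49012317 0.14718094 0.00921393] 0.029836369611496237 0.0
```

View pics/w2.png

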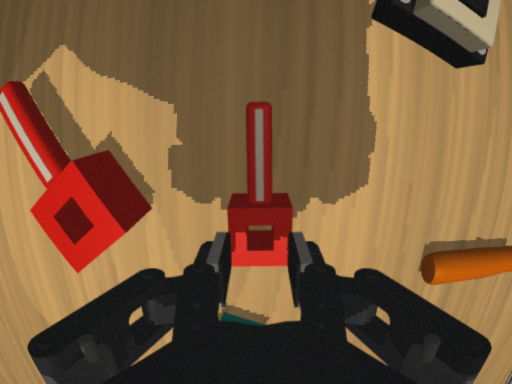

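The wrist picture shows the pads right beside the hub at (228,250) and (291,250), not yet pressing on it. I'll close further.

apply_moves(claw=[0.02,0.02,0.02,0.02,0.02], xyz=[[0,0,0],[0,0,0],[0,0,0],[0,0,0],[0,0,0]], twist=[[0,0,0],[0,0,0],[0,0,0],[0,0,0],[0,0,0]], force=50)

```text
clock: 5.75
position: [0.4901, 0.1471, 0.0092]
tool_rot: [-3.142, 0.0, 1.602]
force: [0.5, 0.9, -0.8]
grip_width: 0.02
finger_force: 0.0
```

```bash
python3 - <<'E'
from h import *
f=grab('wrist');s=bot.observe();p=s['position'];im=f['img'][:,:,::-1].copy()
print(fit(f,[.490,.147,1.6],0))
print('tcp',proj(f,p,True),'grasp',proj(f,p+[0,0,.019],True),'hub top',proj(f,(.49,.147,.032),True),'hub bot',proj(f,(.49,.147,0),True))
im=im[90:330,160:360]
cv2.imwrite('pics/w3.png',cv2.resize(im,None,fx=2.5,fy=2.5,interpolation=cv2.INTER_CUBIC))
E
```

```text
(array([0.49075693, 0.14662046, 1.61621107]), np.float64(0.16194668363739217))
tcp (np.float64(259.24637480098687), np.float64(223.60709678029116)) grasp (np.float64(259.27569719242814), np.float64(235.36737884062256)) hub top (np.float64(259.0908218473748), np.float64(238.35560254517142)) hub bot (np.float64(259.07186183572816), np.float64(218.96789669353086))
```

View pics/w3.png

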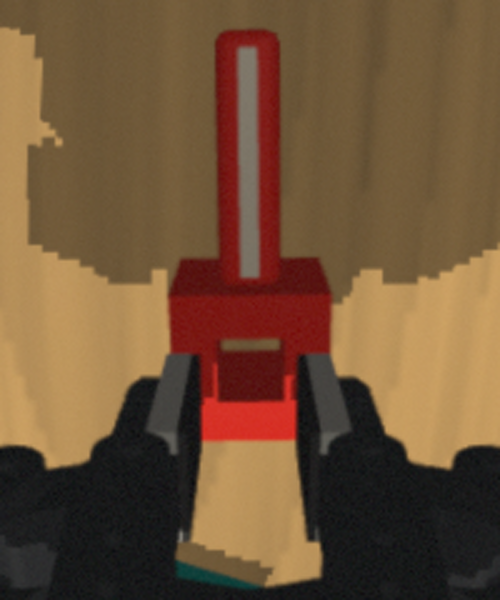

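The picture shows the pads closed above the hub: their tips cover the hub's top edges at crop (200,355) and (300,355). By the pixel scale, the fingertips sit about 40 mm higher than the reported TCP. I'll open and go down carefully, checking the force.

apply_moves(claw=[0.06,0.06,0.06,0.06,0.06,0.06,0.06,0.06], xyz=[[0,0,0],[0,0,0],[0,0,0],[0,0,0.002],[0,0,0.002],[0,0,0.002],[0,0,0.002],[0,0,0]], twist=[[0,0,0],[0,0,0],[0,0,0],[0,0,0],[0,0,0],[0,0,0],[0,0,0],[0,0,0]])

```text
clock: 6.6
position: [0.4899, 0.1471, 0.0009]
tool_rot: [-3.141, 0.0, 1.602]
force: [0.0, 0.1, -0.3]
grip_width: 0.0597
finger_force: 0.0
```

apply_moves(claw=[0.06,0.06,0.06], xyz=[[0,0,0.001],[0,0,0.001],[0,0,0]], twist=[[0,0,0],[0,0,0],[0,0,0]])

```text
clock: 6.9
position: [0.4901, 0.1471, -0.0009]
tool_rot: [-3.141, 0.0, 1.602]
force: [0.3, 0.2, 0.8]
grip_width: 0.06
finger_force: 0.0
```

apply_moves(claw=[0.06,0.06,0.06], xyz=[[0,0,0.002],[0,0,0.002],[0,0,0]], twist=[[0,0,0],[0,0,0],[0,0,0]])

```text
clock: 7.2
position: [0.49, 0.1471, -0.0051]
tool_rot: [-3.141, 0.0, 1.602]
force: [0.7, -0.3, 0.3]
grip_width: 0.0599
finger_force: 0.0
```

No contact at z = -5 mm, so the fingers really are shorter than reported. I'll keep going down in checked steps.

apply_moves(claw=[0.06,0.06,0.06,0.06,0.06], xyz=[[0,0,0.004],[0,0,0.004],[0,0,0.004],[0,0,0.002],[0,0,0]], twist=[[0,0,0],[0,0,0],[0,0,0],[0,0,0],[0,0,0]])

```text
clock: 7.7
position: [0.4899, 0.147, -0.0192]
tool_rot: [-3.141, 0.0, 1.602]
force: [0.1, 0.1, -0.6]
grip_width: 0.0598
finger_force: 0.0
```

```bash
python3 - <<'E'
from h import *
f=grab('wrist');s=bot.observe();print(s['position'],s['force'],fit(f,[.490,.147,1.6],0))
f2=grab('side');u=proj(f2,(.49,.147,.03));print(u)
a=f['img'][140:340,140:380,::-1];b=f2['img'][int(u[1])-60:int(u[1])+60,int(u[0])-72:int(u[0])+72,::-1]
print(b.shape);b=cv2.resize(b,(400,333),interpolation=cv2.INTER_CUBIC);a=cv2.resize(a,(400,333),interpolation=cv2.INTER_CUBIC)
cv2.imwrite('pics/w4.png',np.hstack([a,b]))
E
```

```text
[ 0.4900327   0.14705258 -0.01897614] [-0.38628523 -0.57972873 -0.75610902] (array([0.49043222, 0.14672979, 1.61040332]), np.float64(0.04708420624745946))
(np.float64(223.97449871143377), np.float64(202.030883594353))
(120, 144, 3)
```

View pics/w4.png

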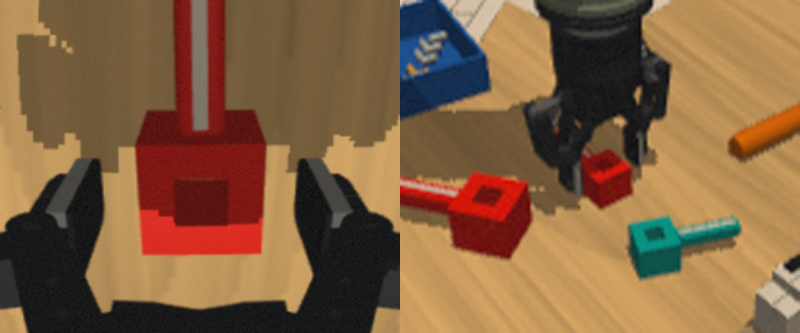

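The wrist crop (left) shows the pads straddling the hub, with their tips about level with the upper half. The side crop (right) agrees. I'll go 10 mm lower and close.

apply_moves(claw=[0.06,0.06,0.06,0.06,0.045,0.03,0.03,0.03,0.03,0.03,0.03,0.03], xyz=[[0,0,0.004],[0,0,0.003],[0,0,0.003],[0,0,0],[0,0,0],[0,0,0],[0,0,0],[0,0,0],[0,0,0],[0,0,0],[0,0,0],[0,0,0]], twist=[[0,0,0],[0,0,0],[0,0,0],[0,0,0],[0,0,0],[0,0,0],[0,0,0],[0,0,0],[0,0,0],[0,0,0],[0,0,0],[0,0,0]], force=60)

```text
clock: 9.0
position: [0.4901, 0.1472, -0.0285]
tool_rot: [3.141, -0.0, 1.602]
force: [-1.5, -0.0, 5.2]
grip_width: 0.0348
finger_force: 60.4
```

apply_moves(claw=[0.03,0.03,0.03,0.03,0.03,0.03,0.03,0.03,0.03,0.03,0.03,0.03,0.03,0.03,0.03,0.03,0.03,0.03,0.03,0.03], xyz=[[0,0,-0.01],[0,0,-0.02],[0,0,-0.02],[0,0,-0.02],[0,0,-0.02],[0,0,-0.03],[-0.039,-0.0033,0],[-0.039,-0.0033,0],[-0.039,-0.0033,0],[-0.039,-0.0033,0],[-0.039,-0.0033,0],[-0.039,-0.0033,0],[-0.039,-0.0033,0],[-0.039,-0.0033,0],[-0.039,-0.0033,0],[-0.039,-0.0033,0],[0,0,0],[0,0,0],[0,0,0],[0,0,0]], twist=[[0,0,0],[0,0,0],[0,0,0],[0,0,0],[0,0,0],[0,0,0],[0,0,0],[0,0,0],[0,0,0],[0,0,0],[0,0,0],[0,0,0],[0,0,0],[0,0,0],[0,0,0],[0,0,0.133],[0,0,0.133],[0,0,0.134],[0,0,0],[0,0,0]])

```text
clock: 11.0
position: [0.4693, -0.2433, 0.0915]
tool_rot: [3.141, 0.0, 1.206]
force: [-0.2, 0.2, -1.3]
grip_width: 0.035
finger_force: 60.1
```

```bash
python3 - <<'E'
from h import *
np.set_printoptions(precision=4,suppress=True)
f=grab('wrist','w5.png');s=bot.observe();p=s['position'];print(p,s['tool_rot'],s['grip_width'],s['finger_force'],s['qpos'])
print(fit(f,[p[0],p[1],s['tool_rot'][2]],p[2]+.0285))
np.savez('w5.npz',**f)
for q in [(.541,-.24,.097),(.541,-.24,.059)]: print(proj(f,q,True))
im=cv2.resize(f['img'][:,:,::-1],None,fx=1.56,fy=1.56,interpolation=cv2.INTER_CUBIC);cv2.imwrite('pics/w5b.png',im)
E
```

```text
[ 0.4693 -0.2433  0.0915] [ 3.1414 -0.0001  1.2062] 0.0349359709113954 60.116189271211624 [ 0.0371  0.5646  0.4542  1.9644 -0.3756  0.6948  0.3579]
(array([ 0.4693, -0.2438,  1.2111]), np.float64(0.036014107595251144))
(np.float64(365.81957979911624), np.float64(181.91481265654463))
(np.float64(348.34381419771535), np.float64(170.40137001126095))
```

View pics/w5b.png

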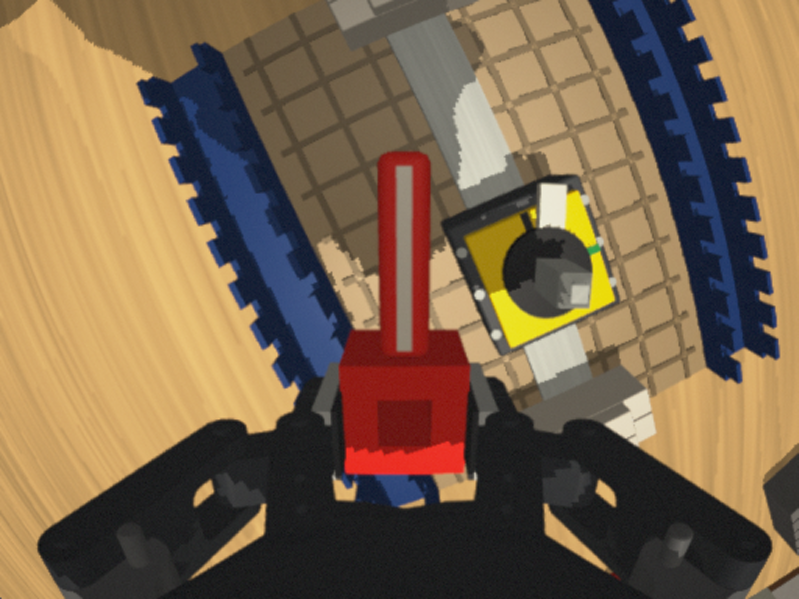

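The wrist view shows the held handle, the shaft's top at (580,294), the collar centre near (547,271), and the white pointer running up to (553,186), all in the 1.5625x picture.

```bash
python3 - <<'E'
from h import *
np.set_printoptions(precision=4,suppress=True)
f=dict(np.load('w5.npz'));k=1.5625
f={a:(b if b.ndim else float(b)) for a,b in f.items()}
print('shafttop',onz(f,580/k,294/k,.097,True))
hsv=cv2.cvtColor(f['img'],cv2.COLOR_RGB2HSV)
x0,y0=320,100;c=hsv[y0:200,x0:400]
# tip square: bright grey pixels near (371,188)
m=((c[...,2]>135)&(c[...,1]<60)).astype(np.uint8);n,l,st,ce=cv2.connectedComponentsWithStats(m)
for i in range(1,n):
    if st[i,4]>15:
        q=ce[i]+[x0,y0];print(st[i],q,onz(f,*q,.097,True),onz(f,*q,.057,True))
        if abs(q[0]-354)<8:
            pts=np.argwhere(l==i)[:,::-1]+[x0,y0]
            w=np.array([onz(f,*p,.058,True)[:2] for p in pts]);r=cv2.fitLine(w.astype(np.float32),cv2.DIST_L2,0,.01,.01).ravel();print('pointer line',r,np.arctan2(r[1],r[0]), cv2.minAreaRect((w*1000).astype(np.float32)))
# yellow face
m=((c[...,0]>22)&(c[...,0]<36)&(c[...,1]>180)&(c[...,2]>70)).astype(np.uint8)
pts=np.argwhere(m)[:,::-1]+[x0,y0];w=np.array([onz(f,*p,.052,True)[:2]*1000 for p in pts],np.float32);print('yellow',cv2.minAreaRect(w))
# collar: dark pixels rectified at z=.059
m=((c[...,2]<60)).astype(np.uint8);m=cv2.morphologyEx(m,cv2.MORPH_OPEN,np.ones((3,3)));n,l,st,ce=cv2.connectedComponentsWithStats(m)
for i in range(1,n):
    if st[i,4]>200:
        pts=np.argwhere(l==i)[:,::-1]+[x0,y0];w=np.array([onz(f,*p,.059,True)[:2]*1000 for p in pts],np.float32);print(st[i],cv2.minEnclosingCircle(w))
E
```

```text
shafttop [ 0.5433 -0.2451  0.097 ]
[ 0  0  6 11 50] [321.84 104.72] [ 0.5295 -0.1871  0.097 ] [ 0.538  -0.1886  0.057 ]
[ 25  18  19  29 463] [353.8056 131.2441] [ 0.5428 -0.2079  0.097 ] [ 0.5544 -0.2143  0.057 ]
pointer line [ 0.3673  0.9301  0.5542 -0.2141] 1.1947261 ((554.2630004882812, -214.47967529296875), (20.700796127319336, 13.223591804504395), 68.90977478027344)
[53 25  5  7 26] [375.0769 127.6154] [ 0.5566 -0.2101  0.097 ] [ 0.5714 -0.2169  0.057 ]
[62 51  5  7 24] [384.3333 154.125 ] [ 0.5577 -0.2275  0.097 ] [ 0.5728 -0.2384  0.057 ]
[71 78  4  6 20] [392.5 180.3] [ 0.5587 -0.2454  0.097 ] [ 0.574  -0.2605  0.057 ]
[ 45  80  14  17 177] [371.4633 188.8644] [ 0.5434 -0.2456  0.097 ] [ 0.5551 -0.2608  0.057 ]
yellow ((543.5623779296875, -243.50608825683594), (58.84558868408203, 61.70746994018555), 3.414418935775757)
[  0  17  24  23 254] ((538.7281494140625, -206.34848022460938), 11.64275074005127)
[  3  37  40  49 880] ((535.7904052734375, -232.13758850097656), 19.20486068725586)
```

apply_moves(claw=[0.03,0.03,0.03,0.03,0.03,0.03,0.03], xyz=[[0.0065,0.0174,0],[0.0065,0.0174,0],[0.0065,0.0173,0],[0.0063,0.0173,0],[0,0,0.01],[0,0,0.008],[0,0,0]], twist=[[0,0,0],[0,0,0],[0,0,0],[0,0,0],[0,0,0],[0,0,0],[0,0,0]])

```text
clock: 11.75
position: [0.5457, -0.2456, 0.0765]
tool_rot: [3.135, -0.001, 1.204]
force: [0.2, 4.6, 50.7]
grip_width: 0.0355
finger_force: 70.6
```

```bash
python3 - <<'E'
from h import *
np.set_printoptions(precision=4,suppress=True)
s=bot.observe();p=s['position'];print(p,s['tool_rot'],s['force'])
f=grab('wrist');f2=grab('side');f3=grab('top')
print(fit(f,[p[0],p[1],1.21],p[2]+.0285))
print('hub fit side',fit(f2,[p[0],p[1],1.21],p[2]+.0285,False))
hsv=cv2.cvtColor(f['img'],cv2.COLOR_RGB2HSV);m=((hsv[...,2]>135)&(hsv[...,1]<60)).astype(np.uint8)
n,l,st,ce=cv2.connectedComponentsWithStats(m)
u0=proj(f,(.5542,-.2143,.058),True);print('ptr pred',u0)
u=proj(f2,(p[0],p[1],.08));b=f2['img'][int(u[1])-50:int(u[1])+50,int(u[0])-50:int(u[0])+50,::-1]
a=f['img'][100:300,160:360,::-1]
cv2.imwrite('pics/w6.png',np.hstack([cv2.resize(a,(400,400),interpolation=cv2.INTER_CUBIC),cv2.resize(b,(400,400),interpolation=cv2.INTER_CUBIC)]))
E
```

```text
[ 0.5457 -0.2456  0.0765] [ 3.135  -0.0015  1.2036] [ 0.2491  4.5917 50.7012]
(array([ 0.5453, -0.246 ,  1.2019]), np.float64(0.026211504241220096))
hub fit side (array([ 0.5481, -0.2452,  1.0199]), np.float64(0.5382309844145464))
ptr pred (np.float64(253.49889068191715), np.float64(168.2037969758832))
```

View pics/w6.png

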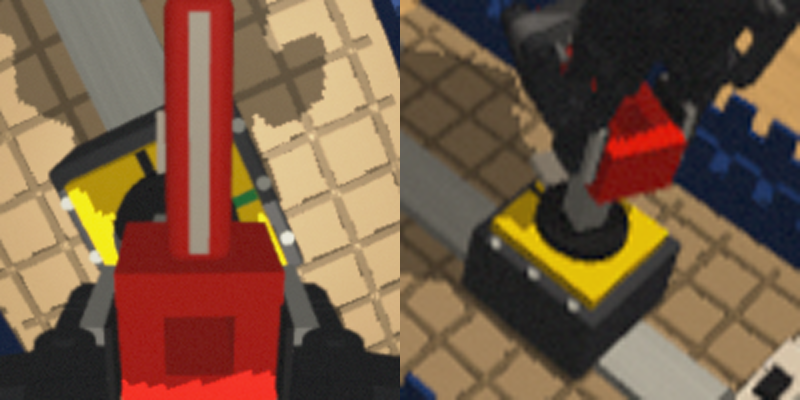

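In the side crop (right) the hub sits about 40 px right of the shaft, at (640,150) against (590,180), and a finger is above the shaft. In the wrist crop (left) the pointer at (162,140) lies left of the arm. So there is a lateral error. I'll raise and cross-check with the fixed cameras.

apply_moves(claw=[0.03,0.03,0.03], xyz=[[0,0,-0.01],[0,0,-0.008],[0,0,0]], twist=[[0,0,0],[0,0,0],[0,0,0]])

```text
clock: 12.2
position: [0.5431, -0.2448, 0.0919]
tool_rot: [3.141, -0.0, 1.202]
force: [-0.4, -0.1, -1.7]
grip_width: 0.0348
finger_force: 63.8
```

```bash
python3 - <<'E'
from h import *
np.set_printoptions(precision=4,suppress=True)
s=bot.observe();p=s['position'];print(p,s['tool_rot'],s['force'],s['grip_width'])
F={c:grab(c) for c in ['wrist','side','top']}
np.savez('r.npz',**{c+'_'+k:v for c in F for k,v in F[c].items()},p=p)
print(fit(F['wrist'],[p[0],p[1],1.21],p[2]+.0285))
for c in ['side','top']:
    f=F[c];V=np.array(f['view']);print(c,'cam at',-V[:3,:3].T@V[:3,3])
    n,l,st,ce=cv2.connectedComponentsWithStats(red(f))
    for i in range(1,n):
        if st[i,4]>6: print('  red',st[i],ce[i])
    g=silh(f,(p[0],p[1],1.205),p[2]+.0285,False,1);y,x=np.nonzero(g);print('  pred',x.min(),y.min(),np.ptp(x),np.ptp(y),x.mean(),y.mean())
    for q in ['handle_center','handle_tip','drive_top','isolator']: print(q,[(np.round(d['position'],3).tolist(),round(d['score'],2)) for d in bot.find_in(c,q)])
# reprojection of known isolator points
f=F['side']
for n_,q in [('shaft top',(.5433,-.2445,.097)),('collar',(.5433,-.2445,.059))]: print(n_,'side',proj(f,q),'top',proj(F['top'],q))
# yellow centroid both cameras
for c in ['side','top']:
    f=F[c];hsv=cv2.cvtColor(f['img'],cv2.COLOR_RGB2HSV);m=((hsv[...,0]>22)&(hsv[...,0]<36)&(hsv[...,1]>190)&(hsv[...,2]>80)).astype(np.uint8);n,l,st,ce=cv2.connectedComponentsWithStats(m)
    for i in range(1,n):
        if st[i,4]>15: print(c,'yellow',st[i],ce[i],onz(f,*ce[i],.052))
E
```

```text
[ 0.5431 -0.2448  0.0919] [ 3.1409 -0.      1.2025] [-0.4085 -0.091  -1.6704] 0.034819656202296635
(array([ 0.5431, -0.2453,  1.2036]), np.float64(0.02610165042491064))
side cam at [ 0.1242 -0.4631  0.6174]
  red [143 205  55  30 859] [177.7206 217.8603]
  red [362 244  26  31 457] [374.488  260.7068]
  pred 347 226 41 50 367.64446529080675 254.1547842401501
handle_center [([0.541, -0.255, 0.147], 0.97), ([0.362, 0.155, 0.039], 0.92), ([0.477, 0.036, 0.027], 0.76)]
handle_tip [([0.478, 0.031, 0.023], 0.91), ([0.54, -0.254, 0.147], 0.73), ([0.364, 0.155, 0.038], 0.57)]
drive_top [([0.538, -0.246, 0.069], 0.97)]
isolator []
top cam at [0.4095 0.069  0.9905]
  red [363 176  33  19 165] [383.4545 185.2424]
  red [195 242  45  38 317] [223.4795 257.1041]
  pred 362 175 43 25 386.49364791288565 186.93466424682396
handle_center [([0.369, 0.174, 0.044], 0.84), ([0.554, -0.217, 0.149], 0.61), ([0.486, 0.038, 0.03], 0.48)]
handle_tip [([0.37, 0.176, 0.048], 0.81), ([0.551, -0.219, 0.15], 0.58)]
drive_top [([0.543, -0.225, 0.07], 0.64)]
isolator [([0.528, -0.224, 0.065], 0.71)]
shaft top side (np.float64(365.94492473689706), np.float64(274.1768841234868)) top (np.float64(386.4587459648672), np.float64(191.28085073786693))
collar side (np.float64(361.99535792811673), np.float64(287.42288062360853)) top (np.float64(381.44399520326806), np.float64(193.38594700779984))
side yellow [338 277  44  29 442] [359.4231 290.8914] [ 0.5385 -0.2441  0.052 ]
top yellow [369 195  19  11 106] [376.1509 201.6698] [ 0.5222 -0.2321  0.052 ]
```

The reprojection shows the handle is where the robot says it is. The real cause is my assumed heights: the isolator stands on the panel and rail, so its 59 and 97 mm are not above the bench. I'll triangulate the shaft's real height.

```bash
python3 - <<'E'
from h import *
np.set_printoptions(precision=4,suppress=True)
z=np.load('r.npz');mk=lambda c:{k:(z[c+'_'+k] if z[c+'_'+k].ndim else float(z[c+'_'+k])) for k in ['img','vfov','cx','cy','view']}
w=dict(np.load('w5.npz'));w={a:(b if b.ndim else float(b)) for a,b in w.items()}
S,T=mk('side'),mk('top')
def tri(rs):
    A=np.zeros((3,3));b=np.zeros(3)
    for o,d in rs:
        d=d/np.linalg.norm(d);P=np.eye(3)-np.outer(d,d);A+=P;b+=P@o
    x=np.linalg.solve(A,b);return x,[np.linalg.norm(np.cross(x-o,d/np.linalg.norm(d))) for o,d in rs]
S0=cv2.imread('pics/side0.png')
print('gray patch side tip');print(S0[260:290:1,356:372,1])
k=1.5625
print('tip', tri([ray(w,580/k,294/k,True),ray(S,568/k,419/k)]), tri([ray(w,580/k,294/k,True),ray(S,568/k,419/k),ray(T,386.5,191.5)]))
print('collar ctr',tri([ray(w,547/k,271/k,True),ray(S,563/k,445/k)]))
print('yellow corners')
# corners: wrist (465,240)l? use block near corners
Y=lambda img:((lambda h:((h[...,0]>22)&(h[...,0]<36)&(h[...,1]>180)&(h[...,2]>70)).astype(np.uint8))(cv2.cvtColor(img,cv2.COLOR_RGB2HSV)))
def quad(img,x0,y0,x1,y1):
    m=Y(img)[y0:y1,x0:x1];c=cv2.convexHull(np.argwhere(m)[:,::-1].astype(np.int32))
    for e in np.linspace(2,12,21):
        q=cv2.approxPolyDP(c,e,True)[:,0]
        if len(q)<=4: return q+[x0,y0]
T0=cv2.imread('pics/top0.png')[:,:,::-1].copy()
q1,q2,q3=quad(w['img'],290,100,400,230),quad(S0[:,:,::-1].copy(),325,260,400,320),quad(T0,350,170,410,230)
print(q1.tolist(),q2.tolist(),q3.tolist())
E
```

```text
gray patch side tip
[[107 108 109 108 107 106  80  59  34  21  20  28  23  26  22  22]
 [ 95 104 109 107 108 109 106  95  80  50  25  18  21  26  26  27]
 [ 73  90  99 108 108 109  97 105 106  87  61  29  22  28  20  27]
 [ 77  75  86  99 105  94  76  93 102 106  95  78  33  20  20  23]
 [ 99  85  81  83  94  78  76  81 101 109 108 108  78  61  28  28]
 [107 107  89  77  84  81  79  96 105 107 107 107 105  97  60  31]
 [107 101  89  79  76  75  85  97 105 106 108 109 107 107  96  75]
 [ 94  88  79  83  89  85  87  93 114 115 109 107 107 106 107 106]
 [100 109  82  95 101  99 105 120 132 130 108 107 105 107 107 106]
 [144 149  87  96  91  87 101 129 131 134 116 101 105 107 106 107]
 [162 159  90  85  91  88  90 121 126 126 123  89  92 104 108 108]
 [165 150  80  71  88  96  91 104 108 111 106  98  84  87  98  98]
 [164 138  65  57  68  98  97  95 103 106 104 104  97  74  83  78]
 [137 115  63  58  60  93 100 101 104 105 104  98  99  74  78  76]
 [ 54  53  57  58  59  72  95  99 100  94  92  85  85  82  77  72]
 [ 23  58  59  60  58  56  76  84  86  78  69  78  76  75  79  84]
 [ 29  5
[... 769 characters left out ...]
8  26  30  27  28  23  41]
 [ 26  24  28  26  27  25  27  24  26  26  29  25  26  29  27  56]
 [ 28  29  23  25  22  27  26  30  29  25  28  23  28  28  22  87]]
tip (array([ 0.5388, -0.2394,  0.1118]), [np.float64(0.0002157753961246302), np.float64(0.00021577539612463136)]) (array([ 0.5397, -0.2394,  0.1112]), [np.float64(0.0005895285673803811), np.float64(0.0006621770006199716), np.float64(0.0009552883343801086)])
collar ctr (array([ 0.5404, -0.241 ,  0.0652]), [np.float64(0.000330171946730362), np.float64(0.0003301719467303885)])
yellow corners
[[393, 192], [327, 222], [298, 151], [369, 122]] [[381, 287], [362, 305], [338, 283], [357, 269]] [[392, 203], [370, 205], [369, 185], [389, 183]]
```

```bash
python3 - <<'E'
from h import *
np.set_printoptions(precision=4,suppress=True)
z=np.load('r.npz');mk=lambda c:{k:(z[c+'_'+k] if z[c+'_'+k].ndim else float(z[c+'_'+k])) for k in ['img','vfov','cx','cy','view']}
w=dict(np.load('w5.npz'));w={a:(b if b.ndim else float(b)) for a,b in w.items()}
S,T=mk('side'),mk('top')
def tri(rs):
    A=np.zeros((3,3));b=np.zeros(3)
    for o,d in rs:
        d=d/np.linalg.norm(d);P=np.eye(3)-np.outer(d,d);A+=P;b+=P@o
    x=np.linalg.solve(A,b);return x,np.round([np.linalg.norm(np.cross(x-o,d/np.linalg.norm(d))) for o,d in rs],4)
C=[]
for a,b,c in [((369,122),(357,269),(369,185)),((393,192),(381,287),(389,183)),((327,222),(362,305),(392,203)),((298,151),(338,283),(370,205))]:
    r=tri([ray(w,*a,True),ray(S,*b),ray(T,*c)]);print(r);C.append(r[0])
print('centre',np.mean(C,0),'x edges yaw',[np.arctan2(*(C[i]-C[j])[1::-1]) for i,j in ((0,3),(1,2))],'y edges',[np.arctan2(*(C[i]-C[j])[1::-1]) for i,j in ((0,1),(3,2))])
print('tip',tri([ray(w,371.3,188.5,True),ray(S,364.5,268.8)]),tri([ray(w,371.3,188.5,True),ray(S,364.5,268.8),ray(T,386.5,191.5)]))
for zt in (.106,.109,.112):
    print(zt,'tip w',onz(w,371.3,188.5,zt,True),'pointer w',onz(w,353.8,131.24,zt-.039,True),'side tip',onz(S,364.5,268.8,zt))
    hsv=cv2.cvtColor(w['img'],cv2.COLOR_RGB2HSV)[100:200,320:400];m=((hsv[...,2]>135)&(hsv[...,1]<60)).astype(np.uint8);n,l,st,ce=cv2.connectedComponentsWithStats(m)
    i=l[31,34];pts=np.argwhere(l==i)[:,::-1]+[320,100];g=np.array([onz(w,*p,zt-.039,True)[:2]*1000 for p in pts],np.float32);print(cv2.minAreaRect(g))
# held handle z from wrist by 4-param scan
p=z['p'];W=mk('wrist')
for dz in (-.008,-.004,0,.004,.008): print(dz,fit(W,[p[0],p[1],1.205],p[2]+.0285+dz))
E
```

```text
(array([ 0.5653, -0.2113,  0.0639]), array([0.0008, 0.0009, 0.0008]))
(array([ 0.5704, -0.2661,  0.0619]), array([0.0016, 0.0001, 0.0016]))
(array([ 0.5151, -0.2707,  0.0596]), array([0.002 , 0.0021, 0.003 ]))
(array([ 0.5111, -0.2127,  0.0637]), array([0.0012, 0.0004, 0.001 ]))
centre [ 0.5405 -0.2402  0.0623] x edges yaw [np.float64(0.026310929627989577), np.float64(0.08355561713004353)] y edges [np.float64(1.6625809179309723), np.float64(1.6396029615244008)]
tip (array([ 0.5397, -0.2405,  0.1103]), array([0.0003, 0.0003])) (array([ 0.5404, -0.2404,  0.1096]), array([0.0007, 0.0002, 0.0006]))
0.106 tip w [ 0.5407 -0.2419  0.106 ] pointer w [ 0.5515 -0.2127  0.067 ] side tip [ 0.5436 -0.2388  0.106 ]
((551.6443481445312, -213.03350830078125), (19.811969757080078, 12.655777931213379), 68.90979766845703)
0.109 tip w [ 0.5398 -0.2408  0.109 ] pointer w [ 0.5506 -0.2122  0.07  ] side tip [ 0.5411 -0.2401  0.109 ]
((550.7715454101562, -212.55145263671875), (19.515661239624023, 12.466547012329102), 68.90986633300781)
0.112 tip w [ 0.539  -0.2397  0.112 ] pointer w [ 0.5498 -0.2117  0.073 ] side tip [ 0.5387 -0.2414  0.112 ]
((549.898681640625, -212.06936645507812), (19.219398498535156, 12.277257919311523), 68.90974426269531)
-0.008 (array([ 0.5416, -0.2475,  1.1931]), np.float64(0.1064269408294869))
-0.004 (array([ 0.5422, -0.2464,  1.1977]), np.float64(0.05986406606300787))
0 (array([ 0.543 , -0.2453,  1.2019]), np.float64(0.025183751148444733))
0.004 (array([ 0.5435, -0.2436,  1.2022]), np.float64(0.06883939718902343))
0.008 (array([ 0.5438, -0.2426,  1.1973]), np.float64(0.12685740386203948))
```

The isolator is about 12 mm higher than I assumed: shaft top at (0.540, -0.2405, 0.1096). The held handle is at (0.543, -0.2453) with its underside at 0.1204. I'll correct by that and go down with force checks.

apply_moves(claw=[0.03,0.03,0.03,0.03,0.03,0.03], xyz=[[0.0034,-0.0046,0],[0,0,0],[0,0,0.006],[0,0,0.006],[0,0,0.002],[0,0,0]], twist=[[0,0,0],[0,0,0],[0,0,0],[0,0,0],[0,0,0],[0,0,0]])

```text
clock: 13.35
position: [0.5399, -0.2398, 0.0766]
tool_rot: [-3.141, 0.0, 1.202]
force: [-0.6, -0.4, -1.0]
grip_width: 0.0351
finger_force: 63.8
```

apply_moves(claw=[0.03,0.03,0.03], xyz=[[0,0,0.002],[0,0,0.002],[0,0,0]], twist=[[0,0,0],[0,0,0],[0,0,0]])

```text
clock: 13.65
position: [0.5401, -0.2403, 0.0731]
tool_rot: [3.141, 0.001, 1.201]
force: [0.4, -2.2, -0.8]
grip_width: 0.0349
finger_force: 63.7
```

It has entered past the taper with almost no force. Continuing down.

apply_moves(claw=[0.03,0.03,0.03,0.03,0.03], xyz=[[0,0,0.003],[0,0,0.003],[0,0,0.003],[0,0,0.003],[0,0,0]], twist=[[0,0,0],[0,0,0],[0,0,0],[0,0,0],[0,0,0]])

```text
clock: 14.15
position: [0.54, -0.2406, 0.0609]
tool_rot: [3.141, 0.001, 1.201]
force: [0.6, -6.0, -4.5]
grip_width: 0.0349
finger_force: 63.2
```

apply_moves(claw=[0.03,0.03,0.03,0.03,0.03], xyz=[[0,0,0.003],[0,0,0.003],[0,0,0.003],[0,0,0.003],[0,0,0]], twist=[[0,0,0],[0,0,0],[0,0,0],[0,0,0],[0,0,0]])

```text
clock: 14.65
position: [0.54, -0.2406, 0.0489]
tool_rot: [3.141, 0.001, 1.201]
force: [-0.1, -5.1, -4.9]
grip_width: 0.0351
finger_force: 63.2
```

apply_moves(claw=[0.03,0.03,0.03,0.03], xyz=[[-0.0006,0,0],[0,0,0.002],[0,0,0.002],[0,0,0]], twist=[[0,0,0],[0,0,0],[0,0,0],[0,0,0]])

```text
clock: 15.05
position: [0.54, -0.2406, 0.045]
tool_rot: [3.141, 0.0, 1.202]
force: [0.8, -4.8, -3.4]
grip_width: 0.0353
finger_force: 63.4
```

apply_moves(claw=[0.03,0.03,0.03], xyz=[[0,0,0.001],[0,0,0.001],[0,0,0]], twist=[[0,0,0],[0,0,0],[0,0,0]])

```text
clock: 15.35
position: [0.54, -0.2406, 0.0432]
tool_rot: [3.141, 0.0, 1.202]
force: [-0.5, -5.1, 0.4]
grip_width: 0.035
finger_force: 63.9
```

apply_moves(claw=[0.03,0.03,0.03], xyz=[[0,0,0.001],[0,0,0.001],[0,0,0]], twist=[[0,0,0],[0,0,0],[0,0,0]])

```text
clock: 15.65
position: [0.5401, -0.2406, 0.0415]
tool_rot: [3.141, 0.0, 1.202]
force: [-2.2, -3.4, 6.3]
grip_width: 0.0348
finger_force: 64.2
```

apply_moves(claw=[0.03,0.03,0.03], xyz=[[0,0,0.001],[0,0,0.0005],[0,0,0]], twist=[[0,0,0],[0,0,0],[0,0,0]])

```text
clock: 15.95
position: [0.5402, -0.2406, 0.0411]
tool_rot: [3.141, -0.001, 1.201]
force: [-8.7, -0.1, 29.5]
grip_width: 0.0346
finger_force: 67.2
```

The hub is firmly seated: the contact force rises at underside height ≈ 0.070, which matches the collar. I'll ease off the press and turn clockwise.

apply_moves(claw=[0.03,0.03,0.03,0.03,0.03,0.03,0.03,0.03,0.03,0.03,0.03,0.03], xyz=[[0,0,-0.001],[0,0,0],[0,0,0],[0,0,0],[0,0,0],[0,0,0],[0,0,0],[0,0,0],[0,0,0],[0,0,0],[0,0,0],[0,0,0]], twist=[[0,0,0],[0,0,0],[0,0,0.05],[0,0,0.08],[0,0,0.08],[0,0,0.08],[0,0,0.08],[0,0,0.08],[0,0,0.08],[0,0,0.08],[0,0,0.08],[0,0,0]])

```text
clock: 17.15
position: [0.5398, -0.2403, 0.0413]
tool_rot: [-3.141, -0.0, 0.509]
force: [-6.4, -0.2, 17.6]
grip_width: 0.0353
finger_force: 65.8
```

```bash
python3 - <<'E'
from h import *
np.set_printoptions(precision=3,suppress=True)
s=bot.observe();p=s['position'];print(p,s['tool_rot'],s['force'],s['moment'],s['qpos'])
print(fit(grab('wrist'),[p[0],p[1],s['tool_rot'][2]],p[2]+.0285))
E
```

```text
[ 0.54  -0.24   0.041] [-3.141 -0.     0.509] [-6.387 -0.214 17.643] [-0.385  1.592 -0.097] [-0.074  0.769  0.592  1.83  -0.617  0.735 -0.201]
(array([ 0.54 , -0.241,  0.508]), np.float64(0.029216073781291207))
```

apply_moves(claw=[0.03,0.03,0.03,0.03,0.03,0.03,0.03], xyz=[[0,0,0],[0,0,0],[0,0,0],[0,0,0],[0,0,0],[0,0,0],[0,0,0]], twist=[[0,0,0.08],[0,0,0.08],[0,0,0.08],[0,0,0.08],[0,0,0.08],[0,0,0.08],[0,0,0]])

```text
clock: 17.9
position: [0.5397, -0.2402, 0.0413]
tool_rot: [-3.141, 0.0, 0.029]
force: [-7.2, 0.8, 20.5]
grip_width: 0.0354
finger_force: 65.9
```

```bash
python3 - <<'E'
from h import *
np.set_printoptions(precision=3,suppress=True)
s=bot.observe();print(s['tool_rot'],s['force'],s['moment'])
E
```

```text
[-3.141  0.     0.029] [-7.244  0.845 20.46 ] [-0.206  1.853  0.029]
```

apply_moves(claw=[0.03,0.03,0.03], xyz=[[0,0,0],[0,0,0],[0,0,0]], twist=[[0,0,0.03],[0,0,0.03],[0,0,0]])

```text
clock: 18.2
position: [0.5395, -0.2405, 0.0413]
tool_rot: [-3.141, 0.0, -0.029]
force: [-8.7, -0.6, 18.6]
grip_width: 0.0352
finger_force: 65.7
```

```bash
python3 - <<'E'
from h import *
np.set_printoptions(precision=3,suppress=True)
s=bot.observe();print(s['tool_rot'],s['force'],s['moment'])
E
```

```text
[-3.141  0.    -0.029] [-8.683 -0.613 18.639] [-0.491  1.997  0.281]
```

apply_moves(claw=[0.03,0.03,0.03], xyz=[[0,0,0],[0,0,0],[0,0,0]], twist=[[0,0,0.025],[0,0,0.025],[0,0,0]])

```text
clock: 18.5
position: [0.5393, -0.2405, 0.0413]
tool_rot: [-3.141, 0.001, -0.079]
force: [-9.7, -0.7, 19.6]
grip_width: 0.035
finger_force: 65.7
```

```bash
python3 - <<'E'
from h import *
np.set_printoptions(precision=3,suppress=True)
s=bot.observe();p=s['position'];print(p,s['tool_rot'],s['force'],s['moment'])
f=grab('wrist');print(fit(f,[p[0],p[1],s['tool_rot'][2]],p[2]+.0285))
E
```

```text
[ 0.539 -0.24   0.041] [-3.141  0.001 -0.079] [-9.721 -0.743 19.595] [-0.594  2.281  0.488]
(array([ 0.54 , -0.241, -0.077]), np.float64(0.02777609981383755))
```

apply_moves(claw=[0.03,0.03,0.03], xyz=[[0,0,0],[0,0,0],[0,0,0]], twist=[[0,0,0.03],[0,0,0.03],[0,0,0]])

```text
clock: 18.85
position: [0.5392, -0.2404, 0.0412]
tool_rot: [-3.141, 0.001, -0.138]
force: [-10.3, -0.4, 19.6]
grip_width: 0.0355
finger_force: 65.8
```

```bash
python3 - <<'E'
from h import *
np.set_printoptions(precision=3,suppress=True)
s=bot.observe();p=s['position'];print(p,s['tool_rot'],s['force'],s['moment'])
f=grab('wrist');print(fit(f,[p[0],p[1],s['tool_rot'][2]],p[2]+.0285))
E
```

```text
[ 0.539 -0.24   0.041] [-3.141  0.001 -0.138] [-10.294  -0.357  19.556] [-0.571  2.513  0.938]
(array([ 0.54 , -0.241, -0.134]), np.float64(0.02776189009635266))
```

The moment has climbed to 0.94 N m, well above the 0.08 N m friction, so it is against the ON stop. I'll release and lift.

apply_moves(claw=[0.04,0.055,0.055,0.055,0.055,0.055,0.055,0.055,0.055,0.055,0.055,0.055], xyz=[[0,0,0],[0,0,0],[0,0,0],[0,0,0],[0,0,0],[0,0,-0.005],[0,0,-0.01],[0,0,-0.02],[0,0,-0.02],[0,0,-0.02],[0,0,-0.02],[0,0,0]], twist=[[0,0,0],[0,0,0],[0,0,0],[0,0,0],[0,0,0],[0,0,0],[0,0,0],[0,0,0],[0,0,0],[0,0,0],[0,0,0],[0,0,0]])

```text
clock: 20.1
position: [0.5409, -0.2411, 0.1387]
tool_rot: [3.141, -0.004, -0.138]
force: [-0.6, -0.5, -0.3]
grip_width: 0.0549
finger_force: 0.0
```

```bash
python3 - <<'E'
from h import *
np.set_printoptions(precision=4,suppress=True)
s=bot.observe();p=s['position'];print(p,s['tool_rot'],s['force'],s['grip_width'])
f=grab('wrist','w9.png')
for z in (.066,.068,.070,.072,.074,.078): print(z,fit(f,[.54,-.2405,-.1],z))
u=proj(f,(.56,-.24,.08),True);print(u)
hsv=cv2.cvtColor(f['img'],cv2.COLOR_RGB2HSV)
m=((hsv[...,0]>22)&(hsv[...,0]<36)&(hsv[...,1]>180)&(hsv[...,2]>70));y,x=np.nonzero(m);w=np.array([onz(f,a,b,.0645,True)[:2]*1000 for a,b in zip(x,y)],np.float32);print('yellow',cv2.minAreaRect(w))
a=f['img'][70:270,150:370,::-1];S=grab('side')['img'][220:330,300:430,::-1]
cv2.imwrite('pics/w9b.png',np.hstack([cv2.resize(a,(440,400),interpolation=cv2.INTER_CUBIC),cv2.resize(S,(360,400),interpolation=cv2.INTER_CUBIC)]))
E
```

```text
[ 0.5409 -0.2411  0.1387] [ 3.1409 -0.0036 -0.1384] [-0.5868 -0.5253 -0.289 ] 0.054886849714047135
0.066 (array([ 0.5384, -0.241 , -0.0483]), np.float64(0.051721030816363256))
0.068 (array([ 0.5391, -0.241 , -0.0533]), np.float64(0.05802279524694853))
0.07 (array([ 0.5397, -0.2411, -0.0507]), np.float64(0.0679704573370129))
0.072 (array([ 0.5403, -0.241 , -0.0539]), np.float64(0.0839179455057939))
0.074 (array([ 0.5407, -0.2413, -0.0483]), np.float64(0.09982459919377173))
0.078 (array([ 0.5416, -0.2415, -0.0539]), np.float64(0.13188068291380517))
(np.float64(253.286286979702), np.float64(177.19690349655454))
yellow ((541.0210571289062, -240.90284729003906), (58.05071258544922, 57.56281280517578), 3.7786364555358887)
```

View pics/w9b.png

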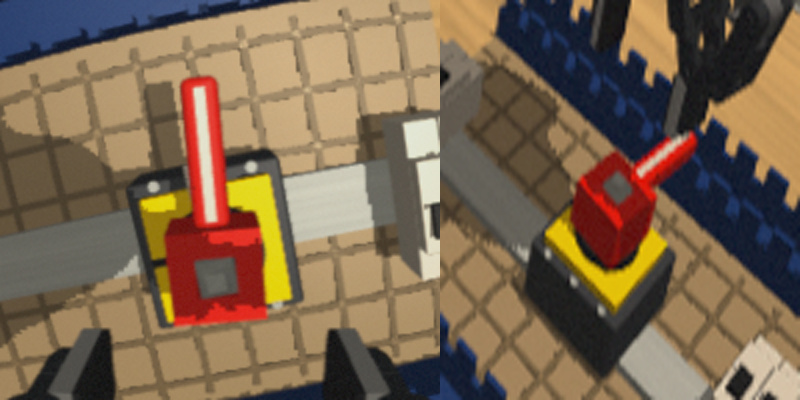

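The last picture shows the handle seated flat on the collar, with the shaft end just showing in the hub's hole at (215,275). The arm points to the ON side, and the gripper is well clear. The measured yaw of -0.05 agrees with the ON stop plus the 0.1 rad of play.

```bash
python3 -c "
from workcell import bot
print(bot.job_done())"
```

```text
the job is handed in; nothing more can be done
None
```

The red handle is fully home on the isolator shaft, turned clockwise to the ON stop and released, and the job is handed in; no verdict came back, and I did not re-measure the contactor, screwdriver or bin at the end.

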